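# Warm the large mould: lay it on the warming plate and set the dial

### The job

Take the larger metal mould out of the plywood rack and lay it flat on the desk mat, then take it again across its 60 mm width and set it down gently, flat, between the corner stops of the warming plate. Only once it lies there, turn the plate's dial clockwise to the long mark, the one that points at the bed, so that it clicks in there. Leave the small mould standing in the rack, and do not shift the bead jar and the glue bottle behind.

Things in the scene. Friction and masses are not known exactly. Their poses are not given: they have to be found in the camera images.
- mould: larger of two closed aluminium moulds: plain block 100 mm long (its x), 26 thick (its y), 60 wide (its z), 0.25 to 0.5 kg, dark parting line, pour hole in the +x end, screw heads on both broad faces. Origin at its centre. Starts on edge in a rack slot (z up, x along the slot), top 68 mm above the table. Lying flat, either face up, its y is vertical and its centre 13 mm above the support.
- small_mould: the smaller mould, 66 x 26 x 44 mm, same make, standing in the other slot of the rack; origin at its centre. Which slot holds which mould changes. It stays where it is.
- rack: fixed plywood rack, 120 mm (its x) by 170 mm (its y), left or right on the bench, on the side away from the plate; origin under its centre on the table. Two slots along x at y = -42 and +42 mm, floor 8 mm above the table, each 30 mm wide between two rails 100 mm long, 6 mm thick, tops 32 mm above the table; open at both ends.
- plate: fixed warming plate, a grey box 270 mm (its x) by 150 mm (its y), top 45 mm above the table; origin under its centre on the table. The bed is on its far part (centre at x = +60 mm), the dial on its near part (axis at x = -85 mm).
- bed (a point): centre of the bed's surface, 45 mm above the table; axes as the plate's, z up. Four L-shaped corner stops, 10 mm high, 5 mm thick, enclose 108 mm (x) by 68 mm (y) about it for the mould lying flat, long side along x, either way round; they reach 16 to 18 mm from the corners, so the fingers have room at the middle of the long sides.
- dial_grip (a point): point on the dial's axis at the height to grip, 76 mm above the table, 11 mm below its top. The dial is a black bar 14 mm wide (its x), 44 long (its y), on a round flange of radius 24 mm, top 57 mm above the table. A white line on the bar runs to the end that points (its +y). White scale marks lie round it on the plate's top, outside a steel disc of radius 34 mm.
- dial (a joint): dial angle, rad, growing clockwise from above, 0 to 3.14; 7 click positions 0.5236 apart. At 0 the white line points along the plate's +y; at 1.571 (position 3, the long mark, 24 mm long) along its +x, at the bed; other marks are 8 mm long. Starts at position 0 or 1. A spring detent (under 0.1 N m) pulls it to the nearest position when let go.
- clear_spot (a point): fixed point on the mat (z = 0, axes as the world's) between rack and plate; 180 mm (x) by 200 mm (y) about it is free to lay the mould in. The mould stands stably on its 26 mm edge here; pushing it 30 mm or more across its thickness near its top tips it onto a broad face.
- bead_jar: bystander: glass jar of beads, 72 mm across and 120 mm high, beyond the clear spot, on the left; origin at its underside. Leave it.
- glue: bystander: white glue bottle, 48 mm across and 150 mm high, beyond the clear spot, on the right; origin at its underside. Leave it.
There are look-alikes about, which are no part of the job. Leave any purple look-alike of the mould alone.

How it is judged:
On the way, in this order (a step that is already met when the one before it is completed fails the run):
1. the large mould lies flat on the desk mat, let go (angle between the y axis of mould and the z axis of clear_spot, either way round below 0.07 rad and height (world z) of mould between 0.009 and 0.018 m and contact force between the fingers and mould below 0.05 N and linear speed of mould below 0.02 m/s), for 0.2 s.
2. the large mould lies flat between the corner stops, let go, with the dial still at position 0 or 1 (x of mould in the frame of bed between -0.007 and 0.007 m and y of mould in the frame of bed between -0.007 and 0.007 m and z of mould in the frame of bed between 0.01 and 0.0165 m and angle between the y axis of mould and the z axis of bed, either way round below 0.07 rad and angle between the x axis of mould and the x axis of bed, either way round below 0.15 rad and contact force between the fingers and mould below 0.05 N and linear speed of mould below 0.02 m/s and value of joint dial below 0.8 rad), for 0.2 s.
At the end, for the whole second after the job is handed in: the large mould lies flat (within 4 degrees) on the bed between the corner stops, centre within 7 mm of the bed's centre each way, released and at rest; the dial rests at position 3, the long mark (1.571 +- 0.12 rad); the small mould still stands in its slot, moved less than 15 mm (x of mould in the frame of bed between -0.007 and 0.007 m and y of mould in the frame of bed between -0.007 and 0.007 m and z of mould in the frame of bed between 0.01 and 0.0165 m and angle between the y axis of mould and the z axis of bed, either way round below 0.07 rad and angle between the x axis of mould and the x axis of bed, either way round below 0.15 rad and contact force between the fingers and mould below 0.05 N and linear speed of mould below 0.02 m/s and value of joint dial between 1.451 and 1.691 rad and velocity of joint dial between -0.1 and 0.1 rad/s and angle between small_mould's own z axis and vertical below 0.15 rad and distance of small_mould from where it was at the start of the episode below 0.015 m); the robot touches nothing.
It fails at once if the large mould is dropped onto the plate (let go and falling faster than 0.45 m/s over it) (horizontal distance between mould and bed below 0.08 m and contact force between the fingers and mould below 0.05 N and linear speed of mould above 0.45 m/s and height (world z) of mould above 0.05 m).
It fails at once if the small mould is knocked over or taken out of its slot (distance of small_mould from where it was at the start of the episode above 0.03 m or angle between small_mould's own z axis and vertical above 0.5 rad).
It fails at once if the dial is turned before the large mould lies on the plate (value of joint dial above 0.85 rad and distance between mould and bed above 0.05 m).
It fails at once if the bead jar or the glue bottle is pushed more than 40 mm from its place (distance of any of bead_jar, glue from where it was at the start of the episode above 0.04 m).
It also fails if it takes over 61 s, if anything falls off the work surface, if the arm or the gripper's body presses on something with over 40 N, if the wrist force passes 120 N, or if a joint passes its speed limit or range.

### The arm

A 6-joint arm with a two-finger parallel gripper is mounted at the origin on the work surface. World frame = base frame: x ahead of the robot, y to its left, z up, the work surface at z = 0. Lengths are in m, angles in rad, forces in N, time in s.
With the tool pointing down it reaches from about 0.35 to 0.775 m from the base axis. Payload 7.3 kg.
Tool frame: the origin (TCP) lies on the front face of the gripper's body, between the roots of the fingers; the fingertips stand ahead of it and the grasp point (between the pads) lies 47 mm ahead of it (finger_overhang is the z of the fingertips in the tool frame, in m); z points along the fingers, y is the line along which they close (so a half turn about z gives the same grasp; the last joint's range is limited). The gripper opens to 92 mm and grips with 3 to 60 N. Pads are 19 mm wide; open, the fingers measure 130 mm over their backs; the gripper's body (75 mm by 190 mm) begins 47 mm behind the grasp point.
Start: joints at [1.192, 0.342, 1.524, -0, 1.275, -0.146], TCP at [0.121, 0.511, 0.292] pointing down, gripper open.
Joint ranges: [-2.53, 2.53], [-0.77, 2.02], [0.04, 2.7], [-1, 4.14], [0.28, 2.66], [-3.11, 3.11]. Speed limits (rad/s): [2.57, 2.57, 3.14, 3.14, 3.14, 3.14].

### API

Orientations are given as [roll, pitch, yaw] about the fixed x, y, z axes, in that order (R = Rz(yaw) Ry(pitch) Rx(roll)).
In Python, from cell import * gives the robot as it stands. The module is installed in compiled form; this text tells all that it offers.
- The arm moves only by the tool arm_command, never from a script. Its argument "series" is a list of rows, each an object of numbers: "x", "y", "z": the shift along the tool's x, y, z in mm; "rx", "ry", "rz": the turn, a rotation vector about the tool's x, y, z in degrees. A call has 1 to 20 rows; each row is the pose to reach, as a shift and turn from the pose commanded when the call began, along the tool's axes at that moment; what a row does not reach only later rows make up. A row lasts 1/10 s, in which the tool goes at most 50 mm and 8.59 degrees, less where a joint would pass 70% of its speed; a pose out of reach is approached as far as the arm can. A call with a gripper value outside its range is refused whole. "hand" is the finger opening in mm, from 0 to 91.8, set as the call begins (left out, the last holds). The fingers move at their own pace and stop on an object; "squeeze" is the grip in N (left out, the last holds). Time passes only in rows, so rows that repeat a pose let the fingers close. It gives the time, the measured TCP pose, the force, the opening and the grip force at its end, in the units of the state.
- observe(): the state, without advancing time (a new reading comes with each control period).
- read_camera(name): name is "scene" or "side" or "wrist"; returns a dict with "pixels" (480x640x3 uint8, blue, green, red), "K" (3x3 intrinsics, pixels), "k1" (the pictures are not rectified: a ray, as slopes to the right and down, at radius r is drawn at 1 + k1 r^2 times it, then the intrinsics apply), "rvec" (rotation vector, rad) and "tvec" (3), from world to camera coordinates, as OpenCV has them. Camera axes: x right, y down, z forward; pixel columns grow to the right and rows downward; lengths in m; the calibration is good to about 2 mm. A picture is of the moment at which its call begins. There is no depth.
- hand_in(): hands the job in; it is judged then, once.
Trained networks look in a picture, given as the dict that the camera call returned (one of the last four; its "shot" number tells which), for a name from the list of things; names that differ only in an ending like _2 or _b are one class to them, and where a whole thing is asked for, a point or a joint stands for the part that bears it (a point fixed in the world has none). Each returns a list of dicts, best first, with "confidence" (0 to 1); they miss things now and then, are a little off and sometimes report something else, mostly with a low value. They report only what shows in the picture. A call takes as long as a camera call. They do not tell look-alikes from the thing itself.
- boxes_of(picture, query): "point" ([x, y, z] in m, in world coordinates, good to about 4 mm: the middle of the surface that is visible of it).
- trace(picture, query): "pixels" (480x640 bool, what is visible of it).
- mark_of(picture, query): "point" ([x, y, z] in m, in world coordinates, good to about 4 mm: a listed point, or the origin of a listed thing).
The state is a dict: "time": time; "qpos": joint angles; "qvel": joint speeds; "joint_efforts": joint torques, N m; "tool_pos": TCP position; "tool_rot": TCP orientation; "contact_force": force on the tool from outside, world axes, zero at the start; "torque": the same for the moment, N m; "opening": finger opening in m; "grip_force": force on a finger pad.
Only numpy, scipy, OpenCV 4.12 (cv2) and the standard library are available. Lean on these libraries where they do the work, as an engineer would, in place of code of your own. Each camera call takes 0.05 s, during which the arm holds its last target. There are 200 camera calls.

## Working session

There is one attempt and no reset: what is moved stays moved. The work goes in short steps, Python scripts to look and compute and a tool call to move; the robot and the scene stay as the last step left them, time stands still between calls to the robot, and variables do not carry over. Pictures are saved under pics/ and viewed, at most 13 in all, crops included, and the job is handed in when it is done.

Besides the shell and the picture viewer there is one more tool, called after "Request:" as name([rows], argument=value, ...), one row to a line, values as JSON. arm_command: Moves the arm, as the interface text tells. Its arguments: {"type":"object","properties":{"series":{"type":"array"},"hand":{"type":"number"},"squeeze":{"type":"number"}},"required":["series"]}

```bash
mkdir -p pics; cat > h.py <<'E'
from cell import *
import numpy as np, cv2
from scipy.spatial.transform import Rotation as R
def ray(p,uv):
    K=np.array(p["K"]);s=np.array([(uv[0]-K[0,2])/K[0,0],(uv[1]-K[1,2])/K[1,1]])
    u=s.copy()
    for _ in range(20): u=s/(1+p["k1"]*(u@u))
    Rm=cv2.Rodrigues(np.array(p["rvec"],float))[0];t=np.array(p["tvec"],float).ravel()
    return -Rm.T@t, Rm.T@np.array([u[0],u[1],1])
def at_z(p,uv,z):
    o,d=ray(p,uv); return o+d*(z-o[2])/d[2]
def proj(p,X):
    Rm=cv2.Rodrigues(np.array(p["rvec"],float))[0];c=Rm@np.array(X)+np.array(p["tvec"],float).ravel()
    u=c[:2]/c[2];u=u*(1+p["k1"]*(u@u));K=np.array(p["K"]);return K[:2,:2]@u+K[:2,2]
E
python3 - <<'E'
from h import *
np.set_printoptions(precision=4,suppress=True)
s=observe();print(s)
for c in("scene","side"):
    p=read_camera(c);cv2.imwrite(f"pics/{c}0.png",p["pixels"]);print(c,-cv2.Rodrigues(np.array(p["rvec"],float))[0].T@np.array(p["tvec"]).ravel())
    for q in("mould","small_mould","rack","plate","bed","dial_grip","clear_spot","bead_jar","glue"):
        print(q,[(np.round(d["point"],3).tolist(),round(d["confidence"],2),np.round(proj(p,d["point"])).tolist()) for d in mark_of(p,q)])
E
```

```text
{'time': 0.0, 'qpos': array([ 1.192 ,  0.3427,  1.525 , -0.    ,  1.2754, -0.146 ]), 'qvel': array([ 0.0017, -0.001 , -0.0008, -0.0008,  0.0017,  0.0005]), 'joint_efforts': array([  0.0024, -43.1237, -24.4221,   0.0719,   0.056 ,  -0.0001]), 'tool_pos': array([0.121 , 0.5106, 0.2915]), 'tool_rot': array([-3.1401, -0.0002,  2.9088]), 'contact_force': array([0.2108, 0.2413, 0.4651]), 'torque': array([-0.0003,  0.0285, -0.0016]), 'grip_force': 0.0, 'opening': 0.09160209490387794}
scene [0.9007 0.6162 0.9603]
mould [([0.544, 0.225, 0.038], 0.95, [368.0, 344.0]), ([0.255, 0.324, 0.028], 0.68, [527.0, 314.0])]
small_mould [([0.53, 0.311, 0.032], 0.85, [404.0, 380.0])]
rack [([0.539, 0.264, 0.002], 0.95, [382.0, 370.0])]
plate [([0.504, -0.298, 0.003], 0.62, [249.0, 172.0]), ([0.529, 0.311, 0.029], 0.52, [404.0, 381.0])]
bed [([0.56, -0.284, 0.047], 0.97, [227.0, 170.0])]
dial_grip [([0.412, -0.315, 0.078], 0.88, [279.0, 128.0])]
clear_spot [([0.502, 0.001, 0.001], 0.84, [320.0, 261.0])]
bead_jar [([0.692, 0.062, -0.0], 0.79, [251.0, 326.0])]
glue [([0.734, -0.046, 0.0], 0.86, [205.0, 295.0]), ([0.412, -0.314, 0.077], 0.32, [279.0, 128.0])]
side [ 0.1157 -0.6085  0.8624]
mould [([0.542, 0.22, 0.039], 0.88, [288.0, 196.0]), ([0.256, 0.324, 0.035], 0.81, [145.0, 217.0])]
small_mould [([0.529, 0.31, 0.029], 0.74, [263.0, 178.0])]
rack [([0.562, -0.285, 0.042], 0.58, [446.0, 364.0])]
plate [([0.5, -0.296, 0.0], 0.85, [418.0, 399.0])]
bed [([0.561, -0.283, 0.044], 0.57, [446.0, 362.0])]
dial_grip [([0.56, -0.285, 0.044], 0.34, [446.0, 363.0])]
clear_spot [([0.501, 0.004, 0.0], 0.68, [324.0, 281.0])]
bead_jar [([0.695, 0.063, -0.002], 0.63, [387.0, 227.0])]
glue [([0.737, -0.043, -0.002], 0.66, [433.0, 250.0])]
```

View pics/scene0.png

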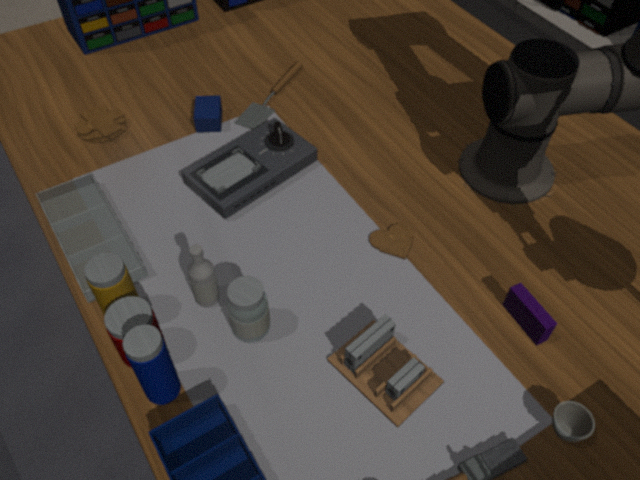

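View pics/side0.png

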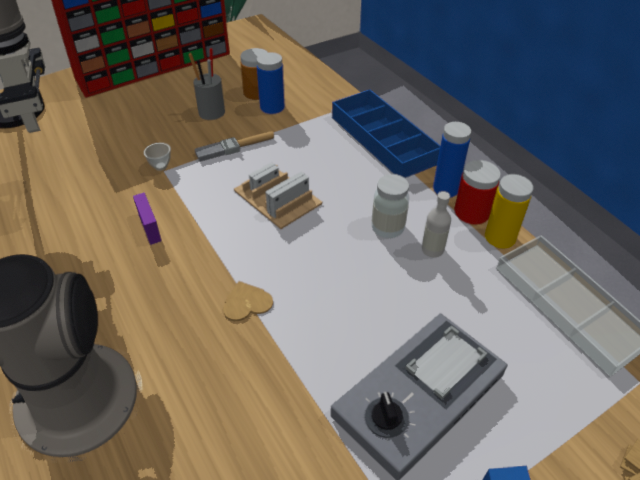

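Candidates: the larger mould at scene (368,344) in the near rack slot, the small mould at (404,380), and the purple look-alike at (530,314). The grey one at (368,344) is in the rack and is the longer of the two, so it fits. I'll confirm it with an enlarged crop and measure its angle.

```bash
python3 - <<'E'
from h import *
p=read_camera("scene");im=p["pixels"]
cv2.imwrite("pics/crop0.png",cv2.resize(im[300:430,310:460],None,fx=4,fy=4,interpolation=cv2.INTER_CUBIC))
for c in("scene","side"):
    if c=="side": p=read_camera(c)
    for q,n in(("mould",1),("small_mould",1),("rack",1),("plate",1)):
        for d in trace(p,q)[:n]:
            ys,xs=np.nonzero(d["pixels"]);pts=np.array([at_z(p,(x,y),{"mould":.04,"small_mould":.03,"rack":.004,"plate":.04}[q])[:2] for x,y in zip(xs,ys)],np.float32)
            r=cv2.minAreaRect(pts*1000);print(c,q,d["confidence"],r,xs.min(),xs.max(),ys.min(),ys.max())
E
```

```text
scene mould 0.98 ((260.8735046386719, 326.28717041015625), (118.17268371582031, 65.54967498779297), 85.62853240966797) 503 556 283 344
scene small_mould 0.66 ((497.74029541015625, -290.54388427734375), (292.5870361328125, 183.64913940429688), 10.622913360595703) 180 316 118 218
scene rack 0.84 ((535.5604248046875, 267.263916015625), (124.112060546875, 170.24803161621094), 11.287931442260742) 328 442 322 425
scene plate 0.84 ((502.124755859375, -281.32244873046875), (286.8348388671875, 179.74639892578125), 10.94382095336914) 181 316 118 218
side mould 0.79 ((256.8174133300781, 316.4906311035156), (164.55108642578125, 30.94668960571289), 83.93285369873047) 133 161 193 243
side small_mould 0.91 ((530.4490966796875, 319.730712890625), (89.49522399902344, 47.50849914550781), 11.151647567749023) 249 277 164 189
side rack 0.94 ((541.7827758789062, 267.8570556640625), (131.2471923828125, 174.57969665527344), 11.82497501373291) 235 321 173 227
side plate 0.6 ((498.73712158203125, -298.60101318359375), (285.1408996582031, 157.1541748046875), 11.5255126953125) 330 507 314 479
```

View pics/crop0.png

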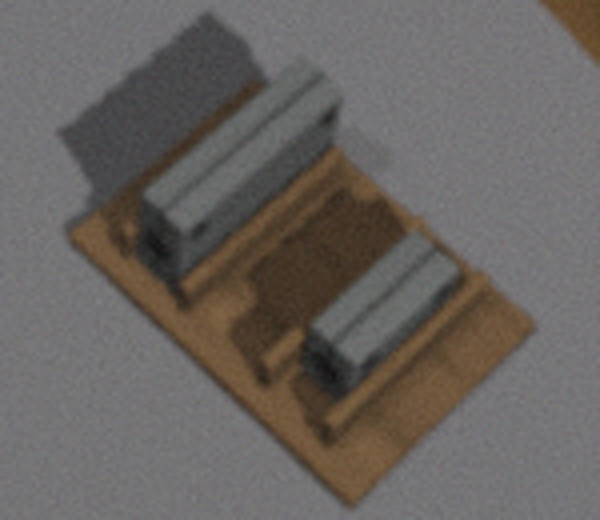

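The crop confirms it: the longer grey mould, at crop (240,160), stands in the slot and the shorter one, at (385,310), is in the other slot. I'll move above it.

```bash
cat >> h.py <<'E'
np.set_printoptions(precision=4,suppress=True)
def go(xyz,yang,s=None):
    "tool shift (mm) and rz (deg) to world TCP xyz, tool y axis at yang deg (mod 180), tool down"
    s=s or observe();Rt=R.from_euler("xyz",s["tool_rot"])
    a=np.radians(yang);best=None
    for k in(0,np.pi):
        y=np.array([np.cos(a+k),np.sin(a+k),0]);z=np.array([0,0,-1.]);T=R.from_matrix(np.c_[np.cross(y,z),y,z])
        v=np.degrees((Rt.inv()*T).as_rotvec())
        if best is None or np.linalg.norm(v)<np.linalg.norm(best):best=v
    return Rt.inv().apply(np.array(xyz)-s["tool_pos"])*1000,best
E
python3 -c "
from h import *
import cell;print(getattr(cell,'finger_overhang',None),[n for n in dir(cell) if n[0]!='_'])
print(go((.543,.223,.28),101.4))"
```

```text
0.0655 ['IKError', 'boxes_of', 'finger_overhang', 'hand_in', 'mark_of', 'observe', 'read_camera', 'trace']
(array([-476.9154, -182.7636,   12.2278]), array([  0.0033,   0.0027, -24.7373]))
```

Request:
arm_command([
  {"x": -477,"y": -183,"z": 12,"rz": -24.7},
  {"x": -477,"y": -183,"z": 12,"rz": -24.7},
  {"x": -477,"y": -183,"z": 12,"rz": -24.7},
  {"x": -477,"y": -183,"z": 12,"rz": -24.7},
  {"x": -477,"y": -183,"z": 12,"rz": -24.7},
  {"x": -477,"y": -183,"z": 12,"rz": -24.7},
  {"x": -477,"y": -183,"z": 12,"rz": -24.7},
  {"x": -477,"y": -183,"z": 12,"rz": -24.7},
  {"x": -477,"y": -183,"z": 12,"rz": -24.7},
  {"x": -477,"y": -183,"z": 12,"rz": -24.7},
  {"x": -477,"y": -183,"z": 12,"rz": -24.7},
  {"x": -477,"y": -183,"z": 12,"rz": -24.7},
  {"x": -477,"y": -183,"z": 12,"rz": -24.7},
], hand=70)

```text
invalid input
```

```bash
python3 - <<'E'
from h import *
p=read_camera("wrist");cv2.imwrite("pics/w1.png",p["pixels"]);s=observe();print(s["time"],s["tool_pos"],s["tool_rot"])
for q in("mould","small_mould","rack"):
    for d in mark_of(p,q): print(q,d["point"],d["confidence"],proj(p,d["point"]))
    for d in trace(p,q)[:2]:
        ys,xs=np.nonzero(d["pixels"]);pts=np.array([at_z(p,(x,y),{"mould":.068,"small_mould":.052,"rack":.004}[q])[:2] for x,y in zip(xs,ys)],np.float32)
        print(q,d["confidence"],cv2.minAreaRect(pts*1000),xs.min(),xs.max(),ys.min(),ys.max())
E
```

```text
1.55 [0.1211 0.5109 0.2922] [3.1415 0.     2.9088]
mould 0.53 ((240.30271911621094, 377.50799560546875), (23.434642791748047, 71.5904769897461), 50.16359329223633) 205 237 331 380
```

View pics/w1.png

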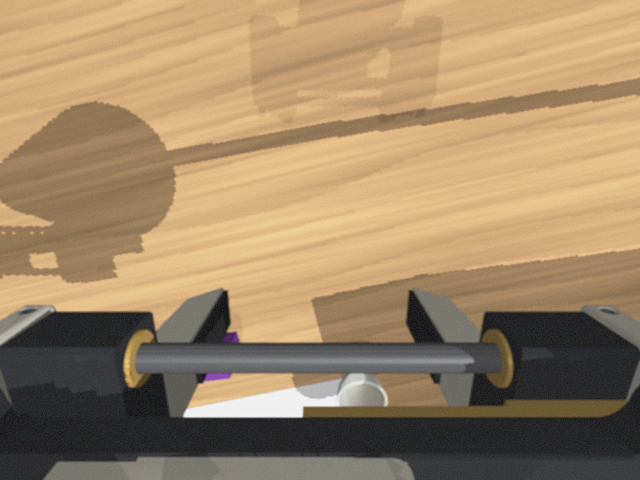

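Request:
arm_command([
  {"x": -477,"y": -183,"z": 12,"rx": 0,"ry": 0,"rz": -24.7},
  {"x": -477,"y": -183,"z": 12,"rx": 0,"ry": 0,"rz": -24.7},
  {"x": -477,"y": -183,"z": 12,"rx": 0,"ry": 0,"rz": -24.7},
  {"x": -477,"y": -183,"z": 12,"rx": 0,"ry": 0,"rz": -24.7},
  {"x": -477,"y": -183,"z": 12,"rx": 0,"ry": 0,"rz": -24.7},
  {"x": -477,"y": -183,"z": 12,"rx": 0,"ry": 0,"rz": -24.7},
  {"x": -477,"y": -183,"z": 12,"rx": 0,"ry": 0,"rz": -24.7},
  {"x": -477,"y": -183,"z": 12,"rx": 0,"ry": 0,"rz": -24.7},
  {"x": -477,"y": -183,"z": 12,"rx": 0,"ry": 0,"rz": -24.7},
  {"x": -477,"y": -183,"z": 12,"rx": 0,"ry": 0,"rz": -24.7},
  {"x": -477,"y": -183,"z": 12,"rx": 0,"ry": 0,"rz": -24.7},
  {"x": -477,"y": -183,"z": 12,"rx": 0,"ry": 0,"rz": -24.7},
], hand=70, squeeze=30)

```text
time: 3.05
tool_pos: [0.5458, 0.22, 0.2794]
tool_rot: [-3.141, 0.0, -2.948]
contact_force: [0.2, 0.7, 0.8]
opening: 0.0696
grip_force: 0.0
```

```bash
python3 - <<'E'
from h import *
p=read_camera("wrist");cv2.imwrite("pics/w2.png",p["pixels"]);s=observe();print(s["time"],s["tool_pos"],s["tool_rot"])
print("grasp px",proj(p,s["tool_pos"]+[0,0,-.21]))
for q in("mould","small_mould","rack"):
    for d in mark_of(p,q): print(q,d["point"],d["confidence"],proj(p,d["point"]))
    for d in trace(p,q)[:2]:
        ys,xs=np.nonzero(d["pixels"]);pts=np.array([at_z(p,(x,y),{"mould":.068,"small_mould":.052,"rack":.004}[q])[:2] for x,y in zip(xs,ys)],np.float32)
        print(q,d["confidence"],cv2.minAreaRect(pts*1000),xs.min(),xs.max(),ys.min(),ys.max())
E
```

```text
3.1 [0.544  0.2214 0.2795] [ 3.1415 -0.0009 -2.9463]
grasp px [321.0694 231.7486]
mould [0.5388, 0.2236, 0.039] 0.76 [323.9799 219.034 ]
mould 0.58 ((539.7494506835938, 221.05447387695312), (104.10964965820312, 27.80814552307129), 11.134900093078613) 306 337 169 279
mould 0.53 ((521.9058227539062, 296.5386047363281), (66.88179016113281, 31.48856544494629), 10.24177074432373) 389 426 187 258
small_mould [0.5328, 0.3085, 0.0276] 0.83 [404.8569 226.2752]
small_mould [0.5401, 0.2229, 0.0377] 0.21 [323.0194 219.8429]
rack [0.5355, 0.2606, 0.0002] 0.82 [356.5963 214.3487]
rack 0.96 ((537.3969116210938, 264.1923522949219), (122.71121215820312, 171.832763671875), 10.69636058807373) 281 443 160 269
```

View pics/w2.png

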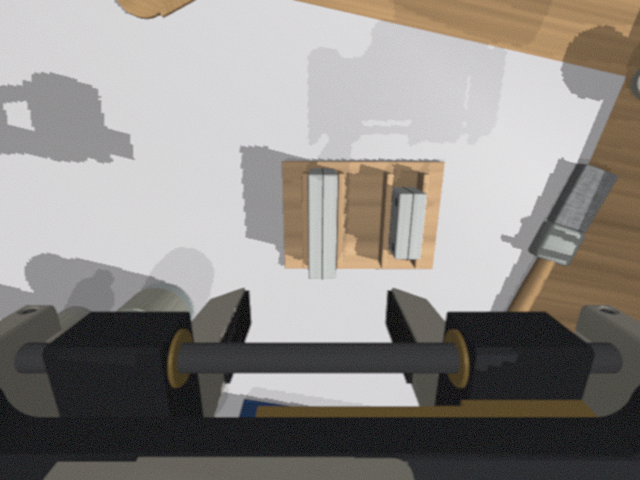

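The wrist picture shows the large mould's top at pixels (306–337, 169–279), which puts it at (0.540, 0.221) with yaw 11°. The tool is aligned with it. I'll descend and grasp.

Request:
arm_command([
  {"x": 3,"y": 1,"z": 60,"rx": 0,"ry": 0,"rz": 0},
  {"x": 3,"y": 1,"z": 110,"rx": 0,"ry": 0,"rz": 0},
  {"x": 3,"y": 1,"z": 145,"rx": 0,"ry": 0,"rz": 0},
  {"x": 3,"y": 1,"z": 165,"rx": 0,"ry": 0,"rz": 0},
  {"x": 3,"y": 1,"z": 173,"rx": 0,"ry": 0,"rz": 0},
  {"x": 3,"y": 1,"z": 173,"rx": 0,"ry": 0,"rz": 0},
  {"x": 3,"y": 1,"z": 173,"rx": 0,"ry": 0,"rz": 0},
])

```text
time: 4.1
tool_pos: [0.5406, 0.2237, 0.1088]
tool_rot: [3.141, 0.003, -2.943]
contact_force: [-0.2, -0.0, 0.2]
opening: 0.07
grip_force: 0.0
```

Request:
arm_command([
  {"x": 0,"y": 0,"z": 0,"rx": 0,"ry": 0,"rz": 0},
  {"x": 0,"y": 0,"z": 0,"rx": 0,"ry": 0,"rz": 0},
  {"x": 0,"y": 0,"z": 0,"rx": 0,"ry": 0,"rz": 0},
  {"x": 0,"y": 0,"z": 0,"rx": 0,"ry": 0,"rz": 0},
  {"x": 0,"y": 0,"z": 0,"rx": 0,"ry": 0,"rz": 0},
  {"x": 0,"y": 0,"z": 0,"rx": 0,"ry": 0,"rz": 0},
], hand=15, squeeze=40)

```text
time: 4.7
tool_pos: [0.5399, 0.2231, 0.1073]
tool_rot: [-3.142, 0.0, -2.943]
contact_force: [-0.1, -4.8, 2.7]
opening: 0.0265
grip_force: 1.7
```

Request:
arm_command([
  {"x": 0,"y": 0,"z": 0,"rx": 0,"ry": 0,"rz": 0},
  {"x": 0,"y": 0,"z": 0,"rx": 0,"ry": 0,"rz": 0},
  {"x": 0,"y": 0,"z": -15,"rx": 0,"ry": 0,"rz": 0},
  {"x": 0,"y": 0,"z": -40,"rx": 0,"ry": 0,"rz": 0},
  {"x": 0,"y": 0,"z": -70,"rx": 0,"ry": 0,"rz": 0},
  {"x": 0,"y": 0,"z": -80,"rx": 0,"ry": 0,"rz": 0},
  {"x": 10,"y": -25,"z": -80,"rx": 0,"ry": 0,"rz": 0},
  {"x": 30,"y": -65,"z": -80,"rx": 0,"ry": 0,"rz": 0},
  {"x": 50,"y": -110,"z": -80,"rx": 0,"ry": 0,"rz": 0},
  {"x": 65,"y": -150,"z": -80,"rx": 0,"ry": 0,"rz": 0},
  {"x": 76,"y": -177,"z": -75,"rx": 0,"ry": 0,"rz": 0},
  {"x": 76,"y": -177,"z": -40,"rx": 0,"ry": 0,"rz": 0},
  {"x": 76,"y": -177,"z": -15,"rx": 0,"ry": 0,"rz": 0},
  {"x": 76,"y": -177,"z": -5,"rx": 0,"ry": 0,"rz": 0},
  {"x": 76,"y": -177,"z": -5,"rx": 0,"ry": 0,"rz": 0},
  {"x": 76,"y": -177,"z": -5,"rx": 0,"ry": 0,"rz": 0},
])

```text
time: 6.3
tool_pos: [0.5006, 0.0349, 0.1126]
tool_rot: [-3.142, 0.001, -2.943]
contact_force: [0.5, -0.6, -4.8]
opening: 0.026
grip_force: 39.9
```

```bash
python3 - <<'E'
from h import *
p=read_camera("side");s=observe();print(s)
im=p["pixels"];u,v=map(int,proj(p,s["tool_pos"]-[0,0,.08]));cv2.imwrite("pics/s3.png",cv2.resize(im[max(0,v-110):v+70,u-110:u+110],None,fx=3,fy=3))
E
```

```text
{'time': 6.35, 'qpos': array([-0.0833,  0.5238,  1.8085,  0.0001,  0.8075, -1.853 ]), 'qvel': array([ 0.0009, -0.0112, -0.0013,  0.0005, -0.0016,  0.0012]), 'joint_efforts': array([ -0.0917, -46.1606, -17.5807,  -0.0437,   0.0936,   0.0009]), 'tool_pos': array([0.501 , 0.0349, 0.1131]), 'tool_rot': array([-3.1412,  0.0017, -2.9428]), 'contact_force': array([-0.7135, -0.626 , -4.0103]), 'torque': array([ 0.0482,  0.0551, -0.0041]), 'grip_force': 39.93226110935211, 'opening': 0.025478182204267907}
```

View pics/s3.png

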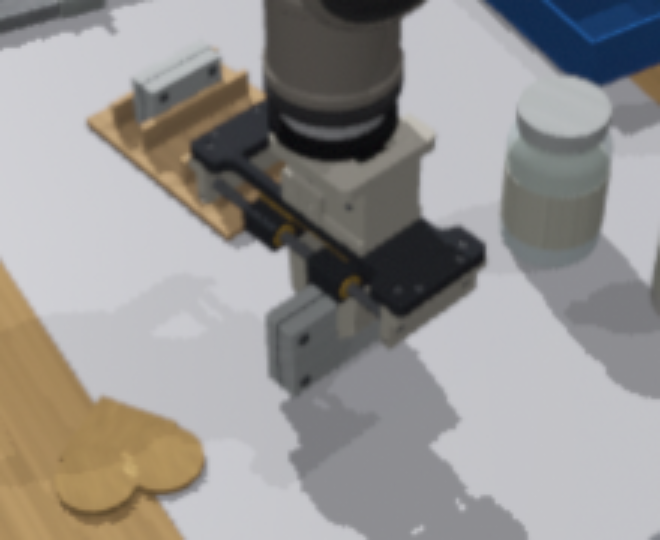

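The mould is held upright above the mat, with the near end at crop (290,350), and the small mould is undisturbed. I'll lower it onto its edge.

Request:
arm_command([
  {"x": 0,"y": 0,"z": 5,"rx": 0,"ry": 0,"rz": 0},
  {"x": 0,"y": 0,"z": 9,"rx": 0,"ry": 0,"rz": 0},
  {"x": 0,"y": 0,"z": 12,"rx": 0,"ry": 0,"rz": 0},
  {"x": 0,"y": 0,"z": 13,"rx": 0,"ry": 0,"rz": 0},
  {"x": 0,"y": 0,"z": 13,"rx": 0,"ry": 0,"rz": 0},
])

```text
time: 6.85
tool_pos: [0.5003, 0.0347, 0.0993]
tool_rot: [3.142, 0.0, -2.943]
contact_force: [0.3, 0.0, -4.5]
opening: 0.0261
grip_force: 39.9
```

Request:
arm_command([
  {"x": 0,"y": 0,"z": 1,"rx": 0,"ry": 0,"rz": 0},
  {"x": 0,"y": 0,"z": 2,"rx": 0,"ry": 0,"rz": 0},
  {"x": 0,"y": 0,"z": 2,"rx": 0,"ry": 0,"rz": 0},
])

```text
time: 7.15
tool_pos: [0.5003, 0.0346, 0.0991]
tool_rot: [-3.141, 0.001, -2.943]
contact_force: [-6.9, -0.7, 15.9]
opening: 0.0257
grip_force: 40.0
```

Request:
arm_command([
  {"x": 0,"y": 0,"z": -1,"rx": 0,"ry": 0,"rz": 0},
  {"x": 0,"y": 0,"z": -1,"rx": 0,"ry": 0,"rz": 0},
  {"x": 0,"y": 0,"z": -1,"rx": 0,"ry": 0,"rz": 0},
  {"x": 0,"y": 0,"z": -1,"rx": 0,"ry": 0,"rz": 0},
  {"x": 0,"y": 0,"z": -1,"rx": 0,"ry": 0,"rz": 0},
  {"x": 0,"y": 0,"z": -7,"rx": 0,"ry": 0,"rz": 0},
  {"x": 0,"y": 0,"z": -14,"rx": 0,"ry": 0,"rz": 0},
  {"x": 0,"y": 0,"z": -14,"rx": 0,"ry": 0,"rz": 0},
], hand=91)

```text
time: 7.95
tool_pos: [0.5009, 0.0346, 0.1124]
tool_rot: [-3.141, 0.002, -2.943]
contact_force: [-0.1, 0.3, -0.0]
opening: 0.0854
grip_force: 0.0
```

Request:
arm_command([
  {"x": 0,"y": -12,"z": 0,"rx": 0,"ry": 0,"rz": 0},
  {"x": 0,"y": -24,"z": 0,"rx": 0,"ry": 0,"rz": 0},
  {"x": 0,"y": -32,"z": 0,"rx": 0,"ry": 0,"rz": 0},
  {"x": 0,"y": -40,"z": 0,"rx": 0,"ry": 0,"rz": 0},
  {"x": 0,"y": -48,"z": 0,"rx": 0,"ry": 0,"rz": 0},
  {"x": 0,"y": -56,"z": 0,"rx": 0,"ry": 0,"rz": 0},
  {"x": 0,"y": -64,"z": 0,"rx": 0,"ry": 0,"rz": 0},
  {"x": 0,"y": -72,"z": 0,"rx": 0,"ry": 0,"rz": 0},
  {"x": 0,"y": -80,"z": 0,"rx": 0,"ry": 0,"rz": 0},
  {"x": 0,"y": -80,"z": 0,"rx": 0,"ry": 0,"rz": 0},
  {"x": 0,"y": -80,"z": -60,"rx": 0,"ry": 0,"rz": 0},
  {"x": 0,"y": -80,"z": -120,"rx": 0,"ry": 0,"rz": 0},
  {"x": 0,"y": -80,"z": -160,"rx": 0,"ry": 0,"rz": 0},
  {"x": 0,"y": -80,"z": -160,"rx": 0,"ry": 0,"rz": 0},
])

```text
time: 9.35
tool_pos: [0.5179, -0.0439, 0.2771]
tool_rot: [-3.137, 0.01, -2.943]
contact_force: [0.9, 0.9, 0.1]
opening: 0.0912
grip_force: 0.0
```

```bash
python3 - <<'E'
from h import *
p=read_camera("wrist");cv2.imwrite("pics/w4.png",p["pixels"]);s=observe();print(s["time"],s["tool_pos"],s["tool_rot"])
for q in("mould",):
    for d in mark_of(p,q): print(q,d["point"],d["confidence"],proj(p,d["point"]))
    for d in trace(p,q)[:3]:
        ys,xs=np.nonzero(d["pixels"]);pts=np.array([at_z(p,(x,y),.026)[:2] for x,y in zip(xs,ys)],np.float32)
        print(q,d["confidence"],cv2.minAreaRect(pts*1000),xs.min(),xs.max(),ys.min(),ys.max())
E
```

```text
9.4 [ 0.5175 -0.0439  0.276 ] [-3.1381  0.008  -2.9429]
mould [0.5081, -0.0093, 0.0143] 0.89 [353.6353 215.0539]
mould 0.63 ((509.50848388671875, -10.862972259521484), (100.8904800415039, 60.697269439697266), 10.867666244506836) 323 385 169 264
mould 0.51 ((508.4566650390625, -299.55047607421875), (269.2171630859375, 174.20175170898438), 10.87475872039795) 0 169 0 286
```

View pics/w4.png

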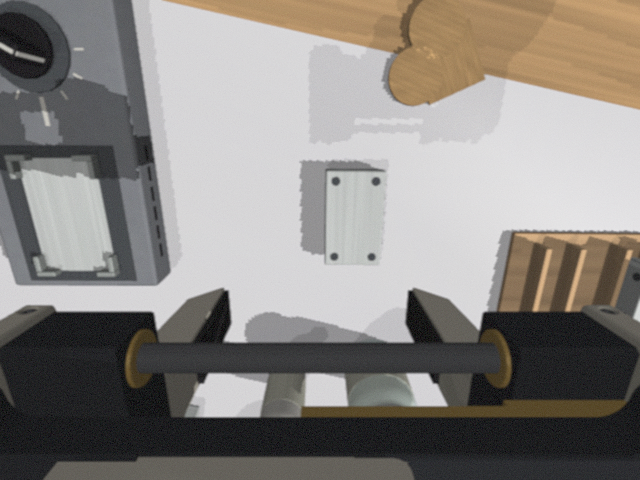

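The mould lies flat at pixels (323–385, 169–264), centred at (0.5095, -0.011) with yaw 10.9°. I'll grip it across its width.

Request:
arm_command([
  {"x": 1,"y": 34,"z": 40,"rx": 0,"ry": 0,"rz": 0.5},
  {"x": 1,"y": 34,"z": 90,"rx": 0,"ry": 0,"rz": 0.5},
  {"x": 1,"y": 34,"z": 135,"rx": 0,"ry": 0,"rz": 0.5},
  {"x": 1,"y": 34,"z": 170,"rx": 0,"ry": 0,"rz": 0.5},
  {"x": 1,"y": 34,"z": 190,"rx": 0,"ry": 0,"rz": 0.5},
  {"x": 1,"y": 34,"z": 200,"rx": 0,"ry": 0,"rz": 0.5},
  {"x": 1,"y": 34,"z": 203,"rx": 0,"ry": 0,"rz": 0.5},
  {"x": 1,"y": 34,"z": 203,"rx": 0,"ry": 0,"rz": 0.5},
  {"x": 1,"y": 34,"z": 203,"rx": 0,"ry": 0,"rz": 0.5},
])

```text
time: 10.4
tool_pos: [0.5088, -0.0107, 0.069]
tool_rot: [-3.141, 0.001, -2.952]
contact_force: [0.4, 0.1, -1.3]
opening: 0.091
grip_force: 0.0
```

Request:
arm_command([
  {"x": 0,"y": 0,"z": 0,"rx": 0,"ry": 0,"rz": 0},
  {"x": 0,"y": 0,"z": 0,"rx": 0,"ry": 0,"rz": 0},
  {"x": 0,"y": 0,"z": 0,"rx": 0,"ry": 0,"rz": 0},
  {"x": 0,"y": 0,"z": 0,"rx": 0,"ry": 0,"rz": 0},
  {"x": 0,"y": 0,"z": 0,"rx": 0,"ry": 0,"rz": 0},
  {"x": 0,"y": 0,"z": 0,"rx": 0,"ry": 0,"rz": 0},
  {"x": 0,"y": 0,"z": 0,"rx": 0,"ry": 0,"rz": 0},
], hand=50, squeeze=40)

```text
time: 11.1
tool_pos: [0.5083, -0.0104, 0.0685]
tool_rot: [3.141, 0.0, -2.952]
contact_force: [-1.0, 3.0, 4.8]
opening: 0.06
grip_force: 40.0
```

Request:
arm_command([
  {"x": 0,"y": 0,"z": -20,"rx": 0,"ry": 0,"rz": 0},
  {"x": 0,"y": 0,"z": -60,"rx": 0,"ry": 0,"rz": 0},
  {"x": 0,"y": -20,"z": -105,"rx": 0,"ry": 0,"rz": 0},
  {"x": 0,"y": -50,"z": -140,"rx": 0,"ry": 0,"rz": 0},
  {"x": 0,"y": -90,"z": -170,"rx": 0,"ry": 0,"rz": 0},
  {"x": -10,"y": -135,"z": -190,"rx": 0,"ry": 0,"rz": 0},
  {"x": -20,"y": -180,"z": -200,"rx": 0,"ry": 0,"rz": 0},
  {"x": -40,"y": -225,"z": -200,"rx": 0,"ry": 0,"rz": 0},
  {"x": -60,"y": -265,"z": -200,"rx": 0,"ry": 0,"rz": 0},
  {"x": -71,"y": -278,"z": -200,"rx": 0,"ry": 0,"rz": 0},
  {"x": -71,"y": -278,"z": -200,"rx": 0,"ry": 0,"rz": 0},
  {"x": -71,"y": -278,"z": -200,"rx": 0,"ry": 0,"rz": 0},
])

```text
time: 12.3
tool_pos: [0.6298, -0.2701, 0.2662]
tool_rot: [3.139, -0.003, -2.952]
contact_force: [0.4, 0.4, -5.4]
opening: 0.0601
grip_force: 40.0
```

```bash
python3 - <<'E'
from h import *
p=read_camera("wrist");cv2.imwrite("pics/w5.png",p["pixels"]);s=observe();print(s["time"],s["tool_pos"],s["tool_rot"],s["grip_force"])
for c in("wrist","scene","side"):
    if c!="wrist":p=read_camera(c)
    for q in("bed","dial_grip","plate","mould"):
        for d in mark_of(p,q): print(c,q,d["point"],d["confidence"],proj(p,d["point"]))
    d=trace(p,"plate")[:1]
    for d in d:
        ys,xs=np.nonzero(d["pixels"]);pts=np.array([at_z(p,(x,y),.045)[:2] for x,y in zip(xs,ys)],np.float32)
        print(d["confidence"],cv2.minAreaRect(pts*1000))
E
```

```text
12.35 [ 0.6297 -0.2696  0.2669] [ 3.1396 -0.0023 -2.9517] 39.993735551834106
wrist bed [0.5588, -0.285, 0.0436] 0.77 [316.9641 151.7734]
wrist plate [0.4998, -0.3, 0.0008] 0.57 [313.0579  84.0918]
wrist mould [0.629, -0.2704, 0.2117] 0.87 [319.6783 318.8054]
0.58 ((538.1024780273438, -289.8114318847656), (188.53225708007812, 148.95008850097656), 11.340407371520996)
scene bed [0.5642, -0.285, 0.0455] 0.94 [225.2647 171.4494]
scene dial_grip [0.415, -0.3166, 0.0768] 0.77 [277.1121 128.2478]
scene plate [0.4968, -0.3, 0.0004] 0.58 [251.1853 170.9584]
scene mould [0.633, -0.2627, 0.2116] 0.89 [187.4895 128.0978]
scene mould [0.254, 0.3256, 0.0296] 0.77 [528.6698 313.7137]
0.59 ((503.7227478027344, -275.9556884765625), (288.03338623046875, 182.01937866210938), 10.504903793334961)
side bed [0.5589, -0.2852, 0.0448] 0.95 [445.3115 363.6447]
side bed [0.7403, -0.04, -0.001] 0.5 [433.3715 248.8621]
side dial_grip [0.4182, -0.3169, 0.0777] 0.65 [389.6521 409.8833]
side plate [0.4994, -0.2965, -0.0005] 0.81 [417.479  399.1963]
side mould [0.6347, -0.2719, 0.2106] 0.66 [496.2092 275.1711]
side mould [0.2554, 0.3218, 0.0363] 0.61 [145.4654 216.7988]
0.63 ((496.07861328125, -300.7723388671875), (283.24713134765625, 155.83763122558594), 11.510475158691406)
```

View pics/w5.png

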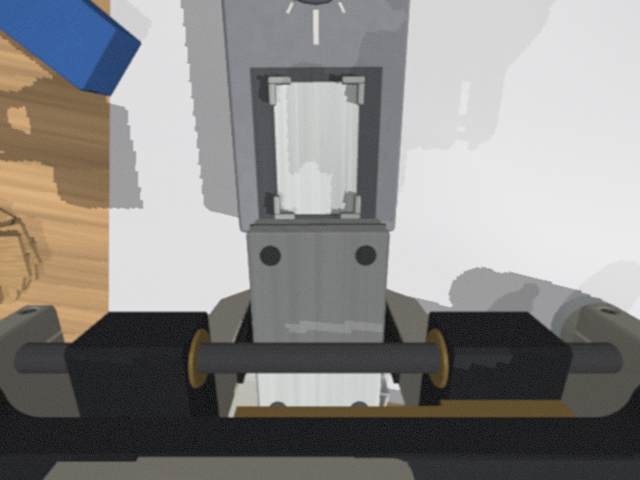

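The wrist picture shows the stops' outer corners at about (268,77), (365,77), (274,217) and (361,217), with the mould held square below. I'll compute the bed centre from them.

```bash
python3 - <<'E'
from h import *
p=read_camera("wrist");s=observe()
g=cv2.cvtColor(p["pixels"],cv2.COLOR_BGR2GRAY);cv2.imwrite("pics/c6.png",cv2.resize(g[60:230,250:390],None,fx=4,fy=3.5,interpolation=cv2.INTER_CUBIC))
P=np.array([at_z(p,u,.055) for u in((268,77),(365,77),(361,217),(274,217))])
print(P,P.mean(0));print([np.linalg.norm(P[i]-P[i-1]) for i in range(4)])
for a,b in((3,0),(2,1)): d=P[a]-P[b];print(np.degrees(np.arctan2(d[1],d[0])))
# stops model overlay
c=np.array([.5595,-.285]);a=np.radians(11.2);M=np.array([[np.cos(a),-np.sin(a)],[np.sin(a),np.cos(a)]])
for q in((-59,-39),(-59,39),(59,39),(59,-39),(-54,-34),(-54,34),(54,34),(54,-34)): print(q,proj(p,[*(c+M@np.array(q)/1000),.055]))
E
```

```text
[[ 0.5098 -0.3356  0.055 ]
 [ 0.495  -0.2583  0.055 ]
 [ 0.6089 -0.2352  0.055 ]
 [ 0.6238 -0.3136  0.055 ]] [ 0.5594 -0.2857  0.055 ]
[np.float64(0.11613828655732009), np.float64(0.07870524901472352), np.float64(0.11616997884577504), np.float64(0.07972431970393896)]
10.958903199418664
11.4614926753639
(-59, -39) [269.231   76.4112]
(-59, 39) [365.4318  75.7394]
(59, 39) [360.735  217.9696]
(59, -39) [275.7166 218.5208]
(-54, -34) [275.6708  83.1441]
(-54, 34) [359.0735  82.5637]
(54, 34) [355.4334 212.6528]
(54, -34) [280.9478 213.1371]
```

View pics/c6.png

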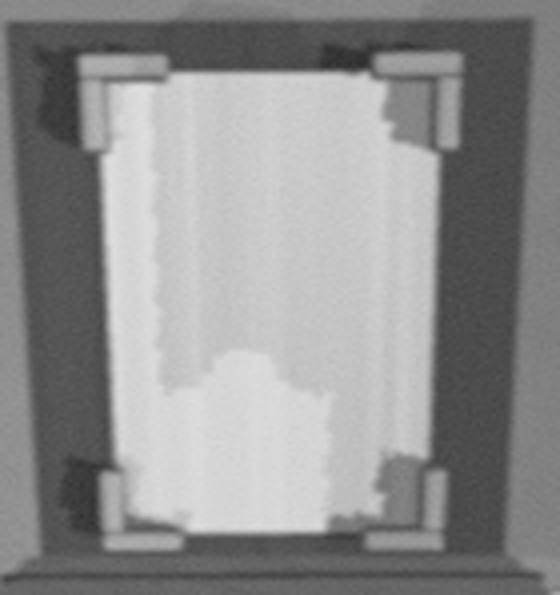

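Request:
arm_command([
  {"x": 30,"y": -1,"z": 0,"rx": 0,"ry": 0,"rz": -0.3},
  {"x": 60,"y": -2,"z": 15,"rx": 0,"ry": 0,"rz": -0.3},
  {"x": 73,"y": -2,"z": 45,"rx": 0,"ry": 0,"rz": -0.3},
  {"x": 73,"y": -2,"z": 80,"rx": 0,"ry": 0,"rz": -0.3},
  {"x": 73,"y": -2,"z": 110,"rx": 0,"ry": 0,"rz": -0.3},
  {"x": 73,"y": -2,"z": 125,"rx": 0,"ry": 0,"rz": -0.3},
  {"x": 73,"y": -2,"z": 130,"rx": 0,"ry": 0,"rz": -0.3},
  {"x": 73,"y": -2,"z": 130,"rx": 0,"ry": 0,"rz": -0.3},
  {"x": 73,"y": -2,"z": 130,"rx": 0,"ry": 0,"rz": -0.3},
])

```text
time: 14.15
tool_pos: [0.5598, -0.2864, 0.1395]
tool_rot: [-3.14, 0.002, -2.947]
contact_force: [0.1, -0.1, -4.0]
opening: 0.0595
grip_force: 40.0
```

```bash
python3 - <<'E'
from h import *
s=observe();print(s["time"],s["tool_pos"],s["tool_rot"],go((.5585,-.285,.1145),101.2))
E
```

```text
14.15 [ 0.5598 -0.2864  0.1395] [-3.14    0.0017 -2.9467] (array([ 1.0054,  1.6783, 24.9613]), array([-0.0901,  0.0953, -0.0362]))
```

Request:
arm_command([
  {"x": 1,"y": 1,"z": 6,"rx": 0,"ry": 0,"rz": 0},
  {"x": 1,"y": 1,"z": 12,"rx": 0,"ry": 0,"rz": 0},
  {"x": 1,"y": 1,"z": 17,"rx": 0,"ry": 0,"rz": 0},
  {"x": 1,"y": 1,"z": 20,"rx": 0,"ry": 0,"rz": 0},
  {"x": 1,"y": 1,"z": 22,"rx": 0,"ry": 0,"rz": 0},
  {"x": 1,"y": 1,"z": 22,"rx": 0,"ry": 0,"rz": 0},
  {"x": 1,"y": 1,"z": 22,"rx": 0,"ry": 0,"rz": 0},
])

```text
time: 14.85
tool_pos: [0.558, -0.2853, 0.1163]
tool_rot: [-3.142, 0.0, -2.947]
contact_force: [-0.6, -0.3, -4.1]
opening: 0.0599
grip_force: 40.0
```

Not touching yet and still carrying the weight, so there is no contact with the stops. I'll lower it a little more.

Request:
arm_command([
  {"x": 0,"y": 0,"z": 1,"rx": 0,"ry": 0,"rz": 0},
  {"x": 0,"y": 0,"z": 2,"rx": 0,"ry": 0,"rz": 0},
  {"x": 0,"y": 0,"z": 2.5,"rx": 0,"ry": 0,"rz": 0},
  {"x": 0,"y": 0,"z": 2.5,"rx": 0,"ry": 0,"rz": 0},
])

```text
time: 15.25
tool_pos: [0.5579, -0.2852, 0.1136]
tool_rot: [3.141, -0.0, -2.947]
contact_force: [0.3, 0.4, -4.9]
opening: 0.0598
grip_force: 40.0
```

Request:
arm_command([
  {"x": 0,"y": 0,"z": 0.7,"rx": 0,"ry": 0,"rz": 0},
  {"x": 0,"y": 0,"z": 1.4,"rx": 0,"ry": 0,"rz": 0},
  {"x": 0,"y": 0,"z": 1.4,"rx": 0,"ry": 0,"rz": 0},
])

```text
time: 15.55
tool_pos: [0.5579, -0.2852, 0.1135]
tool_rot: [-3.141, 0.0, -2.947]
contact_force: [-4.1, 2.8, 5.1]
opening: 0.0594
grip_force: 40.0
```

Request:
arm_command([
  {"x": 0,"y": 0,"z": 0,"rx": 0,"ry": 0,"rz": 0},
  {"x": 0,"y": 0,"z": 0,"rx": 0,"ry": 0,"rz": 0},
  {"x": 0,"y": 0,"z": 0,"rx": 0,"ry": 0,"rz": 0},
  {"x": 0,"y": 0,"z": 0,"rx": 0,"ry": 0,"rz": 0},
  {"x": 0,"y": 0,"z": -10,"rx": 0,"ry": 0,"rz": 0},
  {"x": 0,"y": 0,"z": -40,"rx": 0,"ry": 0,"rz": 0},
  {"x": 0,"y": 0,"z": -80,"rx": 0,"ry": 0,"rz": 0},
  {"x": 0,"y": 0,"z": -125,"rx": 0,"ry": 0,"rz": 0},
  {"x": 0,"y": 0,"z": -155,"rx": 0,"ry": 0,"rz": 0},
  {"x": 0,"y": 0,"z": -165,"rx": 0,"ry": 0,"rz": 0},
  {"x": 0,"y": 0,"z": -165,"rx": 0,"ry": 0,"rz": 0},
], hand=85)

```text
time: 16.65
tool_pos: [0.5583, -0.2854, 0.2791]
tool_rot: [-3.139, 0.003, -2.947]
contact_force: [0.1, 0.6, -0.0]
opening: 0.0847
grip_force: 0.0
```

```bash
python3 - <<'E'
from h import *
p=read_camera("wrist");cv2.imwrite("pics/w7.png",p["pixels"]);s=observe();print(s["time"],s["tool_pos"],s["tool_rot"])
for q in("mould","dial_grip","bed"):
    for d in mark_of(p,q): print(q,d["point"],d["confidence"],proj(p,d["point"]))
for d in trace(p,"mould")[:2]:
    ys,xs=np.nonzero(d["pixels"]);pts=np.array([at_z(p,(x,y),.071)[:2] for x,y in zip(xs,ys)],np.float32)
    print(d["confidence"],cv2.minAreaRect(pts*1000),xs.min(),xs.max(),ys.min(),ys.max())
c=np.array([.559,-.285]);a=np.radians(11.2);M=np.array([[np.cos(a),-np.sin(a)],[np.sin(a),np.cos(a)]])
D=np.array([*(c+M@[-.145,0]),.087]);print("dial",D,proj(p,D))
E
```

```text
16.7 [ 0.5578 -0.2851  0.2771] [ 3.1415  0.     -2.9467]
mould [0.5568, -0.2825, 0.0558] 0.63 [322.8222 228.0343]
dial_grip [0.4198, -0.3154, 0.074] 0.63 [316.4279  58.9791]
0.88 ((558.71337890625, -286.0796813964844), (101.55422973632812, 61.521934509277344), 12.052608489990234) 285 353 177 284
dial [ 0.4168 -0.3132  0.087 ] [320.0831  51.3691]
```

View pics/w7.png

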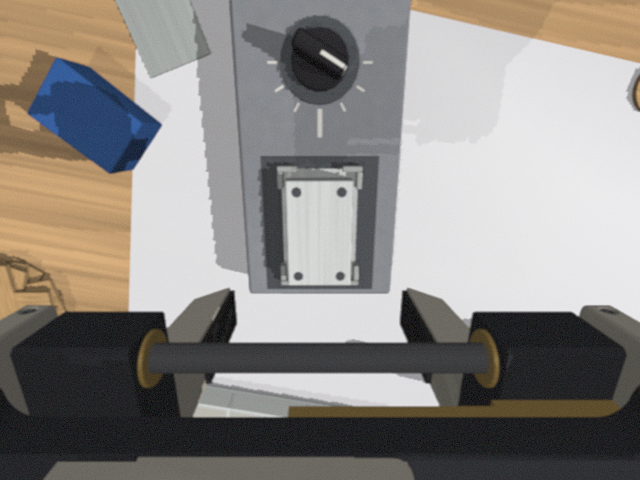

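The mould lies between the stops, at pixels (285–353, 177–284). The dial's white line runs from (322,52) to (346,68), so it is at position 1 and needs 60° clockwise.

```bash
python3 - <<'E'
from h import *
p=read_camera("wrist")
for u,z in(((319,60),.05),((319,58),.057)): print(at_z(p,u,z))
print(go((.417,-.315,.2),161.2)[0])
E
```

```text
[ 0.4141 -0.3126  0.05  ]
[ 0.414  -0.3127  0.057 ]
[143.5434  -2.4146  75.8003]
```

Request:
arm_command([
  {"x": 20,"y": 0,"z": 0,"rx": 0,"ry": 0,"rz": 8},
  {"x": 50,"y": 0,"z": 0,"rx": 0,"ry": 0,"rz": 16},
  {"x": 80,"y": 0,"z": 0,"rx": 0,"ry": 0,"rz": 24},
  {"x": 110,"y": -1,"z": 0,"rx": 0,"ry": 0,"rz": 32},
  {"x": 135,"y": -1,"z": 0,"rx": 0,"ry": 0,"rz": 40},
  {"x": 144,"y": -1,"z": 0,"rx": 0,"ry": 0,"rz": 48},
  {"x": 144,"y": -1,"z": 10,"rx": 0,"ry": 0,"rz": 56},
  {"x": 144,"y": -1,"z": 20,"rx": 0,"ry": 0,"rz": 64},
  {"x": 144,"y": -1,"z": 30,"rx": 0,"ry": 0,"rz": 72},
  {"x": 144,"y": -1,"z": 40,"rx": 0,"ry": 0,"rz": 80},
  {"x": 144,"y": -1,"z": 50,"rx": 0,"ry": 0,"rz": 88},
  {"x": 144,"y": -1,"z": 60,"rx": 0,"ry": 0,"rz": 96},
  {"x": 144,"y": -1,"z": 70,"rx": 0,"ry": 0,"rz": 104},
  {"x": 144,"y": -1,"z": 76,"rx": 0,"ry": 0,"rz": 112},
  {"x": 144,"y": -1,"z": 76,"rx": 0,"ry": 0,"rz": 120},
  {"x": 144,"y": -1,"z": 76,"rx": 0,"ry": 0,"rz": 120},
  {"x": 144,"y": -1,"z": 76,"rx": 0,"ry": 0,"rz": 120},
], hand=50, squeeze=15)

```text
time: 18.65
tool_pos: [0.4168, -0.314, 0.2009]
tool_rot: [-3.141, -0.0, 1.246]
contact_force: [0.2, -0.0, 0.7]
opening: 0.0499
grip_force: 0.0
```

```bash
python3 - <<'E'
from h import *
s=observe();p=read_camera("wrist");cv2.imwrite("pics/w8.png",p["pixels"]);print(s["time"],s["tool_pos"],s["tool_rot"],s["qpos"],go((.4165,-.314,.1235),-18.8))
for q in("dial_grip",):
    for d in mark_of(p,q): print(q,d["point"],d["confidence"],proj(p,d["point"]))
print(proj(p,(.4165,-.314,.087)))
E
```

```text
18.65 [ 0.4168 -0.314   0.2009] [-3.1409 -0.0004  1.2458] [-0.7926  0.4292  1.664   0.0001  1.0491 -0.4676] (array([-0.0569, -0.3088, 77.5714]), array([-0.0179, -0.0148,  0.1514]))
dial_grip [0.4193, -0.3179, 0.0768] 0.83 [324.1597 267.8826]
[318.4401 269.6245]
```

View pics/w8.png

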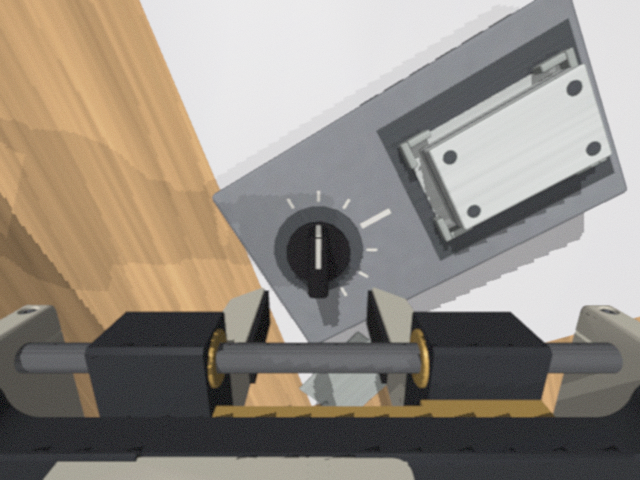

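The bar is in line with the fingers, at (318, 225–298), and the long mark is at (376,218). I'll descend and grip.

Request:
arm_command([
  {"x": 0,"y": 0,"z": 30,"rx": 0,"ry": 0,"rz": 0},
  {"x": 0,"y": 0,"z": 55,"rx": 0,"ry": 0,"rz": 0},
  {"x": 0,"y": 0,"z": 70,"rx": 0,"ry": 0,"rz": 0},
  {"x": 0,"y": 0,"z": 75,"rx": 0,"ry": 0,"rz": 0},
  {"x": 0,"y": 0,"z": 75,"rx": 0,"ry": 0,"rz": 0},
  {"x": 0,"y": 0,"z": 75,"rx": 0,"ry": 0,"rz": 0},
])

```text
time: 19.35
tool_pos: [0.4172, -0.3144, 0.1271]
tool_rot: [3.14, 0.001, 1.243]
contact_force: [-0.3, 0.9, 0.5]
opening: 0.0499
grip_force: 0.0
```

Request:
arm_command([
  {"x": 0,"y": 0,"z": 0,"rx": 0,"ry": 0,"rz": 0},
  {"x": 0,"y": 0,"z": 0,"rx": 0,"ry": 0,"rz": 0},
  {"x": 0,"y": 0,"z": 0,"rx": 0,"ry": 0,"rz": 0},
  {"x": 0,"y": 0,"z": 0,"rx": 0,"ry": 0,"rz": 0},
  {"x": 0,"y": 0,"z": 0,"rx": 0,"ry": 0,"rz": 0},
  {"x": 0,"y": 0,"z": 0,"rx": 0,"ry": 0,"rz": 0},
  {"x": 0,"y": 0,"z": 0,"rx": 0,"ry": 0,"rz": 0},
], hand=5, squeeze=20)

```text
time: 20.05
tool_pos: [0.4167, -0.314, 0.1264]
tool_rot: [-3.141, -0.0, 1.242]
contact_force: [-1.6, 0.5, 2.2]
opening: 0.0141
grip_force: 20.0
```

Gripped, at a 14 mm opening. Now I'll turn it 60° clockwise, release and rise.

Request:
arm_command([
  {"x": 0,"y": 0,"z": 0,"rx": 0,"ry": 0,"rz": 6},
  {"x": 0,"y": 0,"z": 0,"rx": 0,"ry": 0,"rz": 12},
  {"x": 0,"y": 0,"z": 0,"rx": 0,"ry": 0,"rz": 18},
  {"x": 0,"y": 0,"z": 0,"rx": 0,"ry": 0,"rz": 24},
  {"x": 0,"y": 0,"z": 0,"rx": 0,"ry": 0,"rz": 30},
  {"x": 0,"y": 0,"z": 0,"rx": 0,"ry": 0,"rz": 36},
  {"x": 0,"y": 0,"z": 0,"rx": 0,"ry": 0,"rz": 42},
  {"x": 0,"y": 0,"z": 0,"rx": 0,"ry": 0,"rz": 48},
  {"x": 0,"y": 0,"z": 0,"rx": 0,"ry": 0,"rz": 54},
  {"x": 0,"y": 0,"z": 0,"rx": 0,"ry": 0,"rz": 59},
  {"x": 0,"y": 0,"z": 0,"rx": 0,"ry": 0,"rz": 61},
  {"x": 0,"y": 0,"z": 0,"rx": 0,"ry": 0,"rz": 61},
  {"x": 0,"y": 0,"z": 0,"rx": 0,"ry": 0,"rz": 61},
])

```text
time: 21.35
tool_pos: [0.416, -0.313, 0.1262]
tool_rot: [-3.139, 0.002, 0.178]
contact_force: [-4.7, 3.7, 4.9]
opening: 0.014
grip_force: 20.0
```

Request:
arm_command([
  {"x": 0,"y": 0,"z": 0,"rx": 0,"ry": 0,"rz": 0},
  {"x": 0,"y": 0,"z": 0,"rx": 0,"ry": 0,"rz": 0},
  {"x": 0,"y": 0,"z": 0,"rx": 0,"ry": 0,"rz": 0},
  {"x": 0,"y": 0,"z": 0,"rx": 0,"ry": 0,"rz": 0},
  {"x": 0,"y": 0,"z": -20,"rx": 0,"ry": 0,"rz": 0},
  {"x": 0,"y": 0,"z": -60,"rx": 0,"ry": 0,"rz": 0},
  {"x": 0,"y": 0,"z": -100,"rx": 0,"ry": 0,"rz": 0},
  {"x": 0,"y": 0,"z": -130,"rx": 0,"ry": 0,"rz": 0},
  {"x": 0,"y": 0,"z": -140,"rx": 0,"ry": 0,"rz": 0},
  {"x": 0,"y": 0,"z": -140,"rx": 0,"ry": 0,"rz": 0},
  {"x": 0,"y": 0,"z": -140,"rx": 0,"ry": 0,"rz": 0},
], hand=50)

```text
time: 22.45
tool_pos: [0.4164, -0.3137, 0.2648]
tool_rot: [-3.14, 0.001, 0.177]
contact_force: [0.5, 0.1, -0.7]
opening: 0.0501
grip_force: 0.0
```

```bash
python3 - <<'E'
from h import *
p=read_camera("wrist");q=read_camera("scene");a=p["pixels"][0:360,:];sc=q["pixels"]
cv2.imwrite("pics/w9.png",np.vstack([a,cv2.resize(sc[100:460,0:640],(427,240)) if 0 else np.hstack([sc[110:230,170:330],sc[300:420,310:470],sc[240:360,170:330],sc[110:230,170:330]])]))
s=observe();print(s["time"],s["tool_pos"])
for n in("mould","small_mould","bead_jar","glue"):
    print(n,[(np.round(d["point"],3).tolist(),d["confidence"]) for d in mark_of(q,n)])
E
```

```text
22.55 [ 0.4164 -0.3136  0.2644]
mould [([0.252, 0.322, 0.03], 0.97), ([0.561, -0.281, 0.057], 0.67)]
small_mould [([0.53, 0.308, 0.03], 0.67)]
bead_jar [([0.692, 0.063, -0.002], 0.77)]
glue [([0.732, -0.042, -0.0], 0.66)]
```

View pics/w9.png

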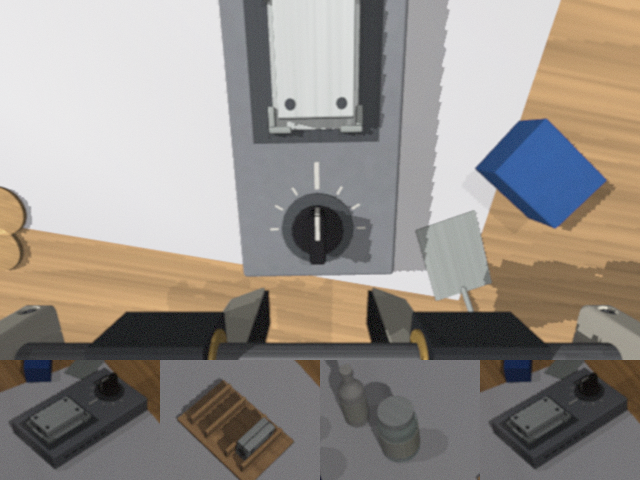

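The dial line at (318,222) points at the long mark at (317,175). The mould lies between the stops, the small mould stands in its slot, and the bystanders haven't moved. Handing in.

```bash
python3 -c "
from cell import *
print(hand_in())"
```

```text
the job is handed in; nothing more can be done
None
```

I handed the job in at about 22.6 s of the 61 s limit. The last pictures show the mould flat between the stops, the dial on the long mark, and the small mould, jar and bottle where they started; no verdict came back.

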